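# Run three lever screws in their gauge nuts and reject the one that binds

### The job

Three lever screws stand started in gauge nuts, side by side in the test rig. Test each one in its nest by turning its lever clockwise (seen from above) as far as it will go, without forcing it: a sound screw runs freely for more than a quarter turn, a damaged one soon binds. Leave the sound ones in their nests, turned home, push the nut with the screw that binds straight back out of its nest so that it lies clear of it in the low-walled reject tray along the back of the rig, and leave the other things on the bench alone.

Things in the scene. Friction and masses are not known exactly. Their poses are not given: they have to be found in the camera images.
- gauge_rig: Test rig fixed to the bench: plate 126 x 290 x 5 mm; origin on the underside below the middle nest; x away from the robot, z up. Nests at x = 0, y = -88, 0, 88 mm: dark steel T-slots, caps (x -24 to 12, top 19.5 mm above the underside, gap 34) overhang the nut's flange with 1.5 mm play so it cannot lift or turn; a stop 14 mm high closes the front (x -30 to -24), the back is open
- reject_tray (a point): Middle of the reject tray's floor, at rig x = 48, z = 5 mm (level with the nests' floor). The tray runs behind all nests, rig x 12 to 83 mm, over the rig's whole width, with walls 20 mm high at the back and both ends. A nut is clear of its nest when its centre is past rig x = 34 and meets the back wall at 61
- nut_a: One of three like-looking loose steel gauge nuts, 0.4 kg; which nest each stands in differs from run to run, and only the test tells which screw is damaged. Flange 44 x 44 x 8 mm, on it a block 30 x 30 x 22 mm. Origin at the centre of the underside, z up, x away from the robot, out of the nest's open back. Its screw stands on its z axis: black hub 19 mm across, top 55 mm up
- screw_a (a joint): rad, turn of the screw in nut_a, clockwise from above. Its one lever points in the nut's frame along the angle -(0.4 + value), anticlockwise from x: at 0 to the back and a little right. Starts at 0 to 0.15. A sound screw turns freely (under 1 N at the lever) to its stop at 1.8; a damaged one feels alike but stops dead at 0.65. Stays where left
- lever_end_a (a point): Centre of the black 14 mm ball at the end of the lever of screw_a: a steel bar 9 mm thick, level, 46 mm above the nut's underside (51 mm above the rig's); the ball is 45 mm from the screw's axis
- nut_b: One of three like-looking loose steel gauge nuts, 0.4 kg; which nest each stands in differs from run to run, and only the test tells which screw is damaged. Flange 44 x 44 x 8 mm, on it a block 30 x 30 x 22 mm. Origin at the centre of the underside, z up, x away from the robot, out of the nest's open back. Its screw stands on its z axis: black hub 19 mm across, top 55 mm up
- screw_b (a joint): rad, turn of the screw in nut_b, clockwise from above. Its one lever points in the nut's frame along the angle -(0.4 + value), anticlockwise from x: at 0 to the back and a little right. Starts at 0 to 0.15. A sound screw turns freely (under 1 N at the lever) to its stop at 1.8; a damaged one feels alike but stops dead at 0.65. Stays where left
- lever_end_b (a point): Centre of the black 14 mm ball at the end of the lever of screw_b: a steel bar 9 mm thick, level, 46 mm above the nut's underside (51 mm above the rig's); the ball is 45 mm from the screw's axis
- nut_c: One of three like-looking loose steel gauge nuts, 0.4 kg; which nest each stands in differs from run to run, and only the test tells which screw is damaged. Flange 44 x 44 x 8 mm, on it a block 30 x 30 x 22 mm. Origin at the centre of the underside, z up, x away from the robot, out of the nest's open back. Its screw stands on its z axis: black hub 19 mm across, top 55 mm up
- screw_c (a joint): rad, turn of the screw in nut_c, clockwise from above. Its one lever points in the nut's frame along the angle -(0.4 + value), anticlockwise from x: at 0 to the back and a little right. Starts at 0 to 0.15. A sound screw turns freely (under 1 N at the lever) to its stop at 1.8; a damaged one feels alike but stops dead at 0.65. Stays where left
- lever_end_c (a point): Centre of the black 14 mm ball at the end of the lever of screw_c: a steel bar 9 mm thick, level, 46 mm above the nut's underside (51 mm above the rig's); the ball is 45 mm from the screw's axis
- driver_black: Black screwdriver, 150 mm long, 15 mm thick, lying in front of the rig. Origin at the centre of its underside. Bystander, loose; leave it alone
- screw_dish: Steel dish, 71 mm across, 17 mm high, left of the rig. Origin at the centre of its underside. Bystander, loose; leave it alone
- wick_reel: Small blue reel, 38 mm across, 10 mm high, right of the rig. Origin at the centre of its underside. Bystander, loose; leave it alone
- adapter_box: Small black box, 45 x 22 x 16 mm, lying in the reject tray between the left and the middle lane. Origin at the centre of its underside. Bystander, loose; leave it alone
- jar_red: White jar with a red lid, 37 mm across, 46 mm high, right of the rig. Origin at the centre of its underside. Bystander, loose; leave it alone
Mind the look-alikes: they are no part of the job. Leave any blue look-alike of the nut_b alone.

How it is judged:
On the way, in this order (a step that is already met when the one before it is completed fails the run):
1. the damaged screw has been turned until it binds, its nut still in its nest (value of joint screw_b above 0.55 rad and distance of nut_b from where it was at the start of the episode below 0.006 m), for 0.1 s.
2. the nut with the damaged screw lies clear of its nest in the reject tray (x of nut_b in the frame of gauge_rig between 0.036 and 0.066 m and height (world z) of nut_b below 0.015 m and angle between nut_b's own z axis and vertical below 0.08 rad), for 0.2 s.
At the end, for the whole second after the job is handed in: Screws a and c are turned past 1.6 rad, their nuts within 6 mm of where they started; nut b, its screw past 0.5 rad, lies flat and at rest in the reject tray, its centre 36 to 66 mm behind the row of nests along the rig's x (all of step 2 and linear speed of each of nut_b, nut_a, nut_c below 0.02 m/s and value of joint screw_b above 0.5 rad and value of joint each of screw_a, screw_c above 1.6 rad and distance of each of nut_a, nut_c from where it was at the start of the episode below 0.006 m and angle between each of nut_a, nut_c's own z axis and vertical below 0.08 rad); the robot touches nothing.
It fails at once if a screw is forced (over 60 N between the fingers and a screw) (contact force between the fingers and screw_a above 60 N or contact force between the fingers and screw_b above 60 N or contact force between the fingers and screw_c above 60 N).
It fails at once if a sound nut is pushed out of its nest (over 20 mm) (distance of any of nut_a, nut_c from where it was at the start of the episode above 0.02 m).
It fails at once if one of the loose bystanders is shifted more than 30 mm (distance of any of driver_black, screw_dish, wick_reel, adapter_box, jar_red from where it was at the start of the episode above 0.03 m).
It also fails if it takes over 59 s, if anything falls off the work surface, if the arm or the gripper's body presses on something with over 40 N, if the wrist force passes 120 N, or if a joint passes its speed limit or range.

### The arm

A 6-joint arm with a two-finger parallel gripper is mounted at the origin on a cart in front of the work surface, level with it; the furniture and walls round the work are solid. World frame = base frame: x ahead of the robot, y to its left, z up, the work surface at z = 0. Lengths are in m, angles in rad, forces in N, time in s.
With the tool pointing down it reaches from about 0.35 to 0.775 m from the base axis. Payload 7.3 kg.
Tool frame: the origin (TCP) lies on the centre line of the jaws, within the pads' length; the fingertips stand robot.nose_length ahead of it and the grasp point (between the pads) is the TCP (robot.nose_length is the distance from the TCP to the fingertips, in m); z points along the fingers, y is the direction in which the jaws open and shut (so a half turn about z gives the same grasp; the last joint's range is limited). The gripper opens to 92 mm and grips with 3 to 60 N. Pads are 19 mm wide; open, the fingers measure 130 mm over their backs; the gripper's body (75 mm by 190 mm) begins 47 mm behind the grasp point.
Start: joints at [1.167, 0.342, 1.524, -0, 1.275, -0.146], TCP at [0.134, 0.508, 0.246] pointing down, gripper open.
Joint ranges: [-2.53, 2.53], [-0.77, 2.02], [0.04, 2.7], [-1, 4.14], [0.28, 2.66], [-3.11, 3.11]. Speed limits (rad/s): [2.57, 2.57, 3.14, 3.14, 3.14, 3.14].

### API

Orientations are given as [roll, pitch, yaw] about the fixed x, y, z axes, in that order (R = Rz(yaw) Ry(pitch) Rx(roll)).
In Python, from cell import robot, read_camera gives the robot as it stands.
- The arm moves only by the shell command python3 -m crank 'ROWS' [FORCE]. ROWS is JSON, a list of rows, each a list of 7 numbers: the shift along the tool's x, y, z in cm, then the turn, a rotation vector about the tool's x, y, z in degrees, then the opening, from 0 (shut) to 1 (fully open). In form: [[tx, ty, tz, wx, wy, wz, jaw], ...]. A call has 1 to 5 rows; each row is the pose to reach, as a shift and turn from the pose commanded when the call began, along the tool's axes at that moment; what a row does not reach only later rows make up. A row lasts 1/8 s, in which the tool goes at most 62.5 mm and 10.7 degrees, less where a joint would pass 70% of its speed; a pose out of reach is approached as far as the arm can. A call with a gripper value outside its range is refused whole. The fingers move at their own pace and stop on an object; FORCE is the grip in N (left out, the last holds). Time passes only in rows, so rows that repeat a pose let the fingers close. It gives the time, the measured TCP pose, the force and the opening at its end, in the units of the state.
- robot.observe(): the state, without advancing time (a new reading comes with each control period).
- read_camera(name): name is "scene" or "top"; returns a dict with "frame" (480x640x3 uint8, red, green, blue), "intrinsics" (3x3 intrinsics, pixels), "R" (3x3) and "t" (3): a world point X has camera coordinates R X + t. Camera axes: x right, y down, z forward; pixel columns grow to the right and rows downward; lengths in m; the calibration is good to about 2 mm. A picture is of the moment at which its call begins. There is no depth.
- robot.hand_in(): hands the job in, once; it reports no verdict.
The state is a dict: "time": time; "qpos": joint angles; "qvel": joint speeds; "joint_efforts": joint torques, N m; "tool_pos": TCP position; "tool_rot": TCP orientation; "contact_force": force on the tool from outside, world axes, zero at the start; "torque": the same for the moment, N m; "opening": finger opening in m.
Only numpy, scipy, OpenCV 4.12 (cv2) and the standard library are available. Lean on these libraries where they do the work, as an engineer would, in place of code of your own. Each camera call takes 0.05 s, during which the arm holds its last target.

## Working session

There is one attempt and no reset: what is moved stays moved. The work goes in short steps, Python scripts to look and compute and a shell command to move; the robot and the scene stay as the last step left them, time stands still between calls to the robot, and variables do not carry over. Pictures are saved under pics/ and viewed, and the job is handed in when it is done.

```bash
ls; mkdir -p pics; python3 - <<'E'
from cell import robot, read_camera
import cv2
for n in("scene","top"):
    c=read_camera(n); cv2.imwrite(f"pics/{n}0.png",c["frame"][:,:,::-1]); print(n,c["intrinsics"],c["R"],c["t"])
print(robot.observe(), robot.nose_length)
E
```

```text
pics
scene [[471.76148789   0.         321.84648896]
 [  0.         471.76148789 238.78298379]
 [  0.           0.           1.        ]] [[ 0.80820864 -0.58875632  0.01283688]
 [-0.35166719 -0.50000259 -0.79140862]
 [ 0.4723653   0.63510897 -0.6111527 ]] [-0.42809432  0.13226953  0.87983841]
top [[448.29110048   0.         315.51209509]
 [  0.         448.29110048 239.37822364]
 [  0.           0.           1.        ]] [[ 0.1040098  -0.9945726  -0.00270277]
 [-0.97286896 -0.10117468 -0.2080617 ]
 [ 0.20665901  0.0242699  -0.97811197]] [-0.13152456  0.41756437  1.19569634]
{'time': 0.1, 'qpos': array([ 1.16699351e+00,  3.42623894e-01,  1.52490910e+00,  4.22182967e-06,
        1.27539627e+00, -1.45961848e-01]), 'qvel': array([ 0.00014194, -0.00097439, -0.0040521 ,  0.0001755 ,  0.00130859,
       -0.00068069]), 'joint_efforts': array([ 1.52786553e-03, -4.32000947e+01, -2.44693029e+01,  7.19767646e-02,
        5.26841905e-02, -3.78176628e-05]), 'tool_pos': array([0.13369795, 0.50734815, 0.2451339 ]), 'tool_rot': array([-3.14027084e+00, -1.98396567e-04,  2.88375032e+00]), 'contact_force': array([-0.5169292 , -0.10700284,  0.02610816]), 'torque': array([0.00827619, 0.02481735, 0.00485706]), 'opening': 0.09169114599803534} 0.019
```

View pics/scene0.png

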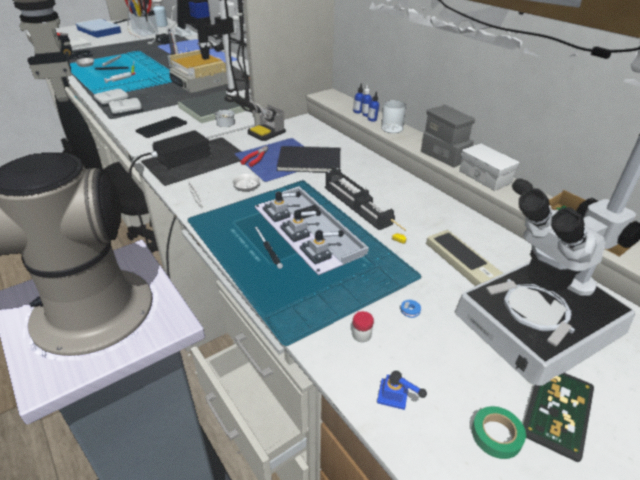

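View pics/top0.png

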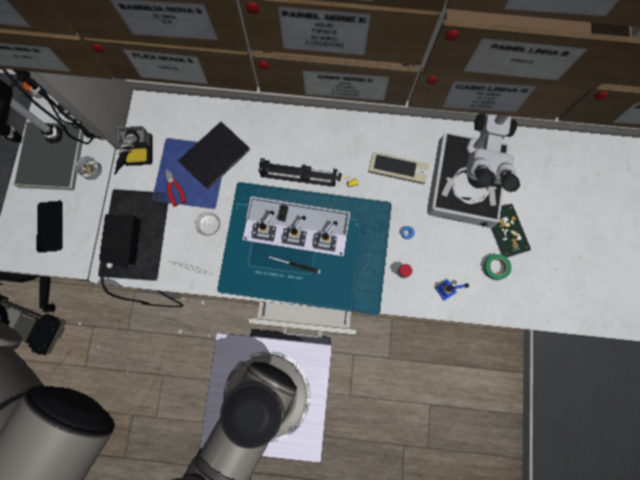

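The rig is at about (297,227) in top, with its three nuts at about (263,228), (293,233) and (323,236). The blue look-alike is far off at (450,288). I'll enlarge both views.

```bash
python3 - <<'E'
import cv2
a=cv2.imread("pics/top0.png")[185:275,230:362]; cv2.imwrite("pics/top0c.png",cv2.resize(a,None,fx=6,fy=6,interpolation=cv2.INTER_CUBIC))
a=cv2.imread("pics/scene0.png")[175:285,245:375]; cv2.imwrite("pics/scene0c.png",cv2.resize(a,None,fx=5,fy=5,interpolation=cv2.INTER_CUBIC))
E
```

```text
(no output)
```

View pics/top0c.png

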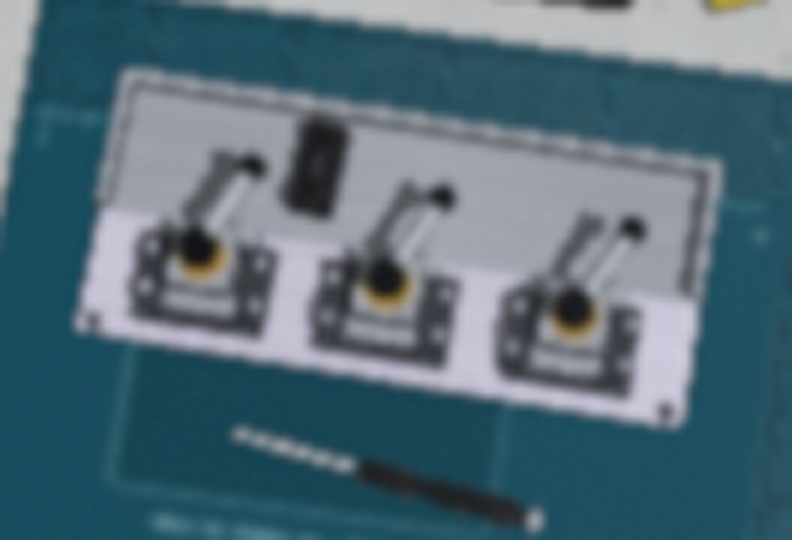

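View pics/scene0c.png

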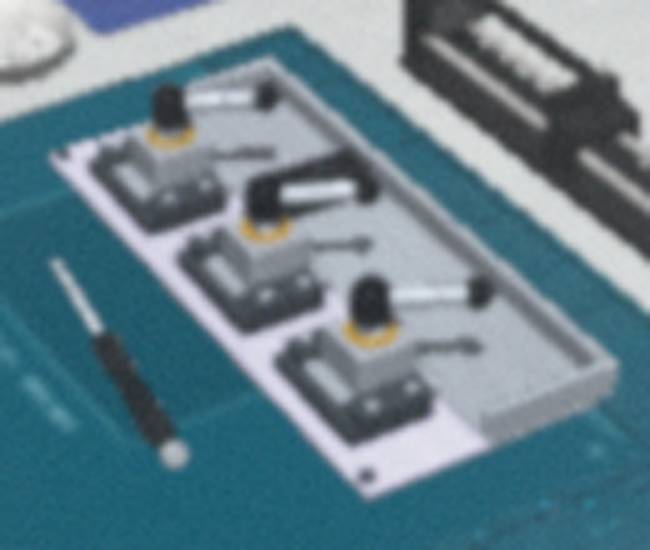

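Both crops show three nuts. In the top crop the hubs are at (199,248), (387,280) and (575,308), and the balls at (253,165), (441,196) and (633,229). The adapter box is at (316,168). The levers all point back and slightly right, as expected. Next I fit the rig pose.

```bash
cat > h.py <<'E'
import numpy as np
from cell import robot, read_camera
def proj(c,X):
    p=c["R"]@X+c["t"]; q=c["intrinsics"]@p; return q[:2]/q[2]
E
python3 - <<'E'
from h import *
from scipy.optimize import least_squares
T=read_camera("top");S=read_camera("scene")
print("campos",-T["R"].T@T["t"],-S["R"].T@S["t"])
t=lambda x,y:np.array([230+x/6,185+y/6]); s=lambda x,y:np.array([245+x/5,175+y/5])
Y=[.088,0,-.088]
obs=[]
for i,(a,b) in enumerate(zip([(199,245),(387,277),(575,306)],[(253,166),(441,197),(633,230)])):
    obs+=[(T,('h',i),t(*a)),(T,('b',i),t(*b))]
for i,(a,b) in enumerate(zip([(169,95),(265,185),(370,290)],[(266,95),(366,188),(481,292)])):
    obs+=[(S,('h',i),s(*a)),(S,('b',i),s(*b))]
obs+=[(T,('p',-.043,.145,.005),t(78,330)),(T,('p',-.043,-.145,.005),t(685,428)),(S,('p',-.043,.145,.005),s(52,153)),(S,('p',-.043,-.145,.005),s(368,500))]
def world(v,k):
    x,y,w,z=v[:4]
    if k[0]=='p': p=np.array(k[1:])
    else:
        p=np.array([0,Y[k[1]],.058])
        if k[0]=='b':
            a=-(.4+v[4+k[1]]); p=np.array([.045*np.cos(a),Y[k[1]]+.045*np.sin(a),.051])
    c,d=np.cos(w),np.sin(w); return np.array([x+c*p[0]-d*p[1],y+d*p[0]+c*p[1],p[2]+z])
f=lambda v:np.concatenate([proj(c,world(v,k))-o for c,k,o in obs])
r=least_squares(f,[.45,0,0,0,.1,.1,.1],loss='soft_l1')
print(r.x.round(4)); print(f(r.x).reshape(-1,2).round(1).tolist())
for i in range(3): print(world(r.x,('h',i)).round(4),world(r.x,('b',i)).round(4))
E
```

```text
campos [ 0.17281383 -0.11758321  1.25604857] [-0.02310075 -0.74470139  0.64789025]
[ 0.4437 -0.029  -0.0611  0.0044 -0.0324 -0.0177  0.0254]
[[-0.0, -0.4], [-0.1, -0.2], [0.3, -0.6], [-0.0, -0.2], [0.7, -0.3], [0.0, -0.3], [0.3, -0.4], [0.1, 0.3], [0.3, 0.0], [0.3, 0.1], [0.8, -0.4], [-0.1, 0.2], [-0.2, 1.2], [-0.5, 1.4], [-2.3, 0.8], [-1.9, -0.2]]
[0.4491 0.0588 0.0624] [0.49   0.0401 0.0554]
[ 0.4437 -0.029   0.0624] [ 0.4844 -0.0483  0.0554]
[ 0.4384 -0.1168  0.0624] [ 0.4781 -0.1379  0.0554]
```

```bash
cat >> h.py <<'E'
from scipy.spatial.transform import Rotation as Ro
RIG=np.array([.4437,-.029]); W=-.0611
RR=np.array([[np.cos(W),-np.sin(W)],[np.sin(W),np.cos(W)]])
def here():
    o=robot.observe(); p=o["tool_pos"]; q=RR.T@(p[:2]-RIG)*1000
    f=o["contact_force"]; fr=RR.T@f[:2]
    return o,q,fr
def goto(x,y,tipz,yaw=None):
    "rig mm, tip height world mm -> shift in tool cm"
    o,q,fr=here(); R=Ro.from_euler('xyz',o["tool_rot"]).as_matrix()
    w=np.array([*(RIG+RR@np.array([x,y])/1000),tipz/1000+robot.nose_length])
    d=R.T@(w-o["tool_pos"])*100
    rot=None
    if yaw is not None:
        Rt=Ro.from_euler('xyz',[np.pi,0,yaw]).as_matrix(); rot=np.degrees(Ro.from_matrix(R.T@Rt).as_rotvec()).round(1)
    print("shift cm",d.round(2),"rot",rot)
def st():
    o,q,fr=here(); print("t",round(o["time"],2),"rig mm",q.round(1),"tip z",round((o["tool_pos"][2]-.019)*1000,1),"F rig",fr.round(1),round(o["contact_force"][2],1),"yaw",round(o["tool_rot"][2]-W-np.pi/2,3))
E
python3 -c "
from h import *
st();goto(60,8,120,np.pi/2+W)"
```

```text
t 0.2 rig mm [-342.1  516.5] tip z 226.3 F rig [-0.1  0.5] 0.3 yaw 1.374
shift cm [-49.38 -42.01  10.66] rot [-0.   0.  78.7]
```

```bash
python3 -m crank '[[-4,-3,0,0,0,8,0],[-8,-7,0,0,0,16,0],[-12,-10.5,0,0,0,24,0],[-16,-14,0,0,0,32,0],[-20,-17,0,0,0,40,0]]'; python3 -c "
from h import *
st();goto(60,8,120,np.pi/2+W)"
```

```text
time: 0.82
tool_pos: [0.2844, 0.2907, 0.2458]
tool_rot: [3.141, 0.0, 2.181]
contact_force: [0.1, 0.2, -0.6]
opening: 0.0463
t 0.82 rig mm [-178.5  309.4] tip z 226.8 F rig [0.1 0.2] -0.6 yaw 0.672
shift cm [-38.44  -0.08  10.68] rot [ 0.  -0.  38.5]
```

```bash
python3 -m crank '[[-6,0,0,0,0,8,0],[-12,0,0,0,0,16,0],[-18,0,0,0,0,24,0],[-24,0,0,0,0,32,0],[-30,0,0,0,0,38,0]]'; python3 -c "
from h import *
st();goto(60,8,80,np.pi/2+W)"
```

```text
time: 1.45
tool_pos: [0.4578, 0.0454, 0.2458]
tool_rot: [3.141, -0.0, 1.518]
contact_force: [0.9, 0.6, 0.4]
opening: 0.0009
t 1.45 rig mm [ 9.5 75.1] tip z 226.8 F rig [0.9 0.7] 0.4 yaw 0.009
shift cm [-6.76  4.99 14.68] rot [ 0.  -0.   0.5]
```

```bash
python3 -m crank '[[-3,2,5,0,0,0,0],[-6,5,9,0,0,0,0],[-6.8,5,13,0,0,0.5,0],[-6.8,5,14.2,0,0,0.5,0],[-6.8,5,14.2,0,0,0.5,0]]'; python3 - <<'E'
from h import *
import cv2
st();goto(60,8,45,np.pi/2+W)
a=read_camera("top")["frame"][185:275,230:362,::-1]; cv2.imwrite("pics/t1.png",cv2.resize(a,None,fx=6,fy=6,interpolation=cv2.INTER_CUBIC))
a=read_camera("scene")["frame"][145:275,245:375,::-1]; cv2.imwrite("pics/s1.png",cv2.resize(a,None,fx=5,fy=4.6,interpolation=cv2.INTER_CUBIC))
E
```

```text
time: 2.08
tool_pos: [0.5033, -0.0226, 0.1037]
tool_rot: [-3.14, -0.0, 1.514]
contact_force: [-0.1, -0.6, -0.3]
opening: 0.0004
t 2.08 rig mm [59.1 10. ] tip z 84.7 F rig [-0.  -0.6] -0.3 yaw 0.004
shift cm [-0.2   0.09  3.97] rot [-0.1 -0.   0.3]
```

View pics/s1.png

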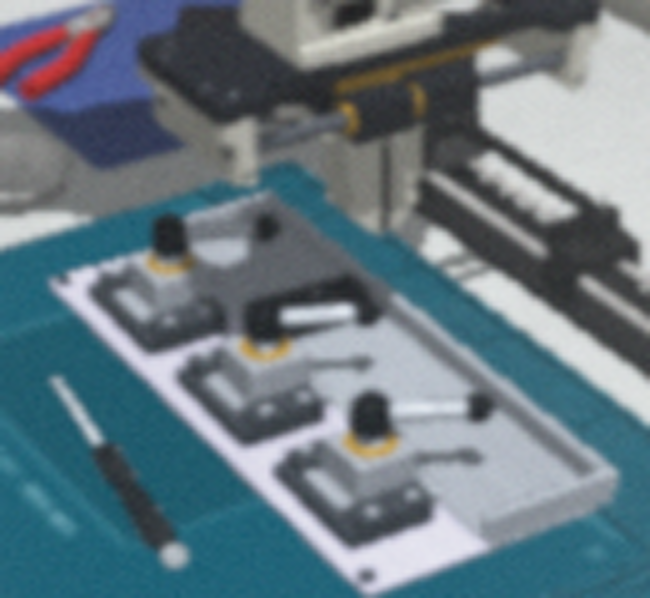

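View pics/t1.png

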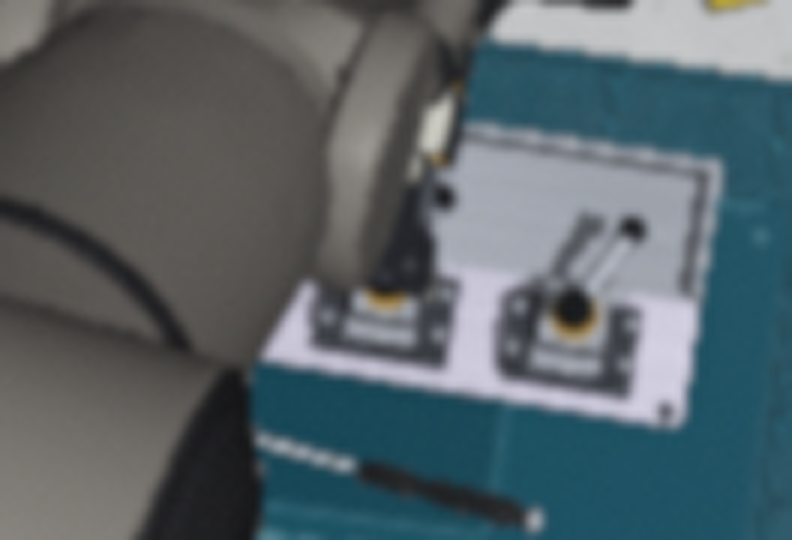

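The closed fingers are beside the middle lever, on its back-left side, and clear of it. I'll lower them next.

```bash
python3 -m crank '[[0,0.2,2,0,0,0,0],[0,0.2,4,0,0,0,0],[0,0.2,4,0,0,0,0]]'; python3 -c "
from h import *
st();goto(54,2,45);goto(39,-16,45)"
```

```text
time: 2.55
tool_pos: [0.5056, -0.0227, 0.0642]
tool_rot: [3.142, -0.0, 1.515]
contact_force: [0.2, 0.2, 0.6]
opening: 0.0
t 2.55 rig mm [61.3 10.1] tip z 45.2 F rig [0.2 0.2] 0.6 yaw 0.005
shift cm [-0.81 -0.74  0.02] rot None
shift cm [-2.6  -2.25  0.02] rot None
```

```bash
python3 -m crank '[[-0.8,-0.7,0,0,0,0,0],[-1.4,-1.1,0,0,0,0,0],[-2.0,-1.6,0,0,0,0,0],[-2.3,-1.8,0,0,0,0,0]]'; python3 -c "
from h import *
st();goto(39,-16,45)"
python3 -m crank '[[-0.1,-0.15,0,0,0,0,0],[-0.2,-0.3,0,0,0,0,0]]';python3 -c "
from h import *
st()"
python3 -m crank '[[-0.1,-0.15,0,0,0,0,0],[-0.2,-0.3,0,0,0,0,0]]';python3 -c "
from h import *
st()"
```

```text
time: 3.05
tool_pos: [0.486, -0.0456, 0.0641]
tool_rot: [3.141, -0.0, 1.513]
contact_force: [-0.1, 0.8, 0.0]
opening: 0.0005
t 3.05 rig mm [ 43.2 -14. ] tip z 45.1 F rig [-0.1  0.8] 0.0 yaw 0.003
shift cm [-0.2  -0.42  0.  ] rot None
time: 3.3
tool_pos: [0.4834, -0.0471, 0.0638]
tool_rot: [3.141, 0.0, 1.514]
contact_force: [0.9, 0.6, 0.6]
opening: 0.0005
t 3.3 rig mm [ 40.8 -15.6] tip z 44.8 F rig [0.8 0.6] 0.6 yaw 0.004
time: 3.55
tool_pos: [0.4802, -0.0488, 0.0637]
tool_rot: [3.141, 0.0, 1.514]
contact_force: [1.1, -0.6, 1.2]
opening: 0.0008
t 3.55 rig mm [ 37.7 -17.5] tip z 44.7 F rig [ 1.1 -0.6] 1.2 yaw 0.004
```

```bash

python3 -m crank '[[-0.1,-0.15,0,0,0,0,0],[-0.2,-0.3,0,0,0,0,0]]';python3 -c "
from h import *
st()"
python3 -m crank '[[-0.1,-0.15,0,0,0,0,0],[-0.2,-0.3,0,0,0,0,0]]';python3 - <<'E'
from h import *
import cv2
st()
a=read_camera("top")["frame"][185:275,230:362,::-1]; cv2.imwrite("pics/t2.png",cv2.resize(a,None,fx=6,fy=6,interpolation=cv2.INTER_CUBIC))
a=read_camera("scene")["frame"][175:265,265:365,::-1]; cv2.imwrite("pics/s2.png",cv2.resize(a,None,fx=6,fy=6,interpolation=cv2.INTER_CUBIC))
E
```

```text
time: 3.8
tool_pos: [0.4771, -0.0507, 0.0638]
tool_rot: [3.141, -0.0, 1.514]
contact_force: [2.4, 0.5, 0.8]
opening: -0.0001
t 3.8 rig mm [ 34.7 -19.6] tip z 44.8 F rig [2.4 0.7] 0.8 yaw 0.004
time: 4.05
tool_pos: [0.4751, -0.0525, 0.0641]
tool_rot: [3.138, 0.0, 1.513]
contact_force: [7.5, 3.7, 1.2]
opening: 0.0006
t 4.05 rig mm [ 32.8 -21.6] tip z 45.1 F rig [7.3 4.1] 1.2 yaw 0.004
```

View pics/s2.png

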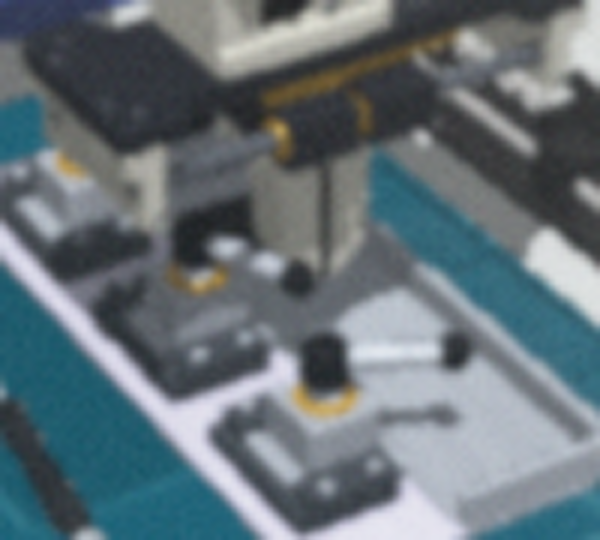

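View pics/t2.png

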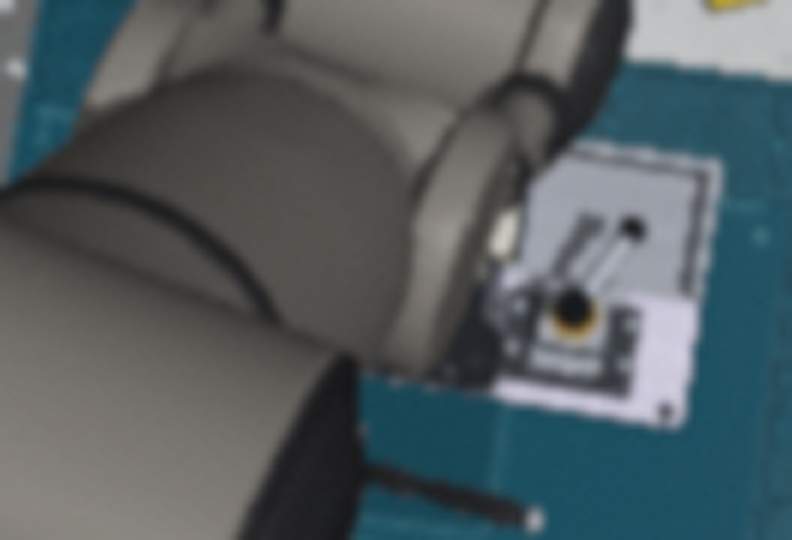

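Resistance appears at about 8 N. Its direction (0.87, 0.49) is the lever normal at −1.05 rad, so the middle screw binds at about 0.65. One small confirming nudge next.

```bash

python3 -m crank '[[-0.05,-0.1,0,0,0,0,0],[-0.05,-0.1,0,0,0,0,0]]';python3 -c "
from h import *
st()"
python3 -m crank '[[0.3,0.5,0,0,0,0,0],[1,1.5,0,0,0,0,0],[1,1.5,-4,0,0,0,0],[1,1.5,-4,0,0,0,0]]';python3 -c "
from h import *
st();goto(60,-78,85);goto(60,-78,45)"
```

```text
time: 4.4
tool_pos: [0.4749, -0.0527, 0.0644]
tool_rot: [3.137, -0.0, 1.513]
contact_force: [8.0, 4.2, 0.3]
opening: 0.0006
t 4.4 rig mm [ 32.6 -21.8] tip z 45.4 F rig [7.8 4.7] 0.3 yaw 0.003
time: 4.9
tool_pos: [0.4898, -0.0437, 0.1055]
tool_rot: [3.138, 0.001, 1.514]
contact_force: [0.4, 0.2, -0.2]
opening: 0.0002
t 4.9 rig mm [ 46.9 -11.9] tip z 86.5 F rig [0.4 0.2] -0.2 yaw 0.004
shift cm [-6.62  1.28  0.16] rot None
shift cm [-6.62  1.26  4.16] rot None
```

```bash

python3 -m crank '[[-3.5,1.3,0,0,0,0,0],[-6.6,1.3,0,0,0,0,0],[-6.6,1.3,2,0,0,0,0],[-6.6,1.3,4.1,0,0,0,0],[-6.6,1.3,4.1,0,0,0,0]]'; python3 -c "
from h import *
st();goto(40,-106,45);goto(32,-110,45)"
```

```text
time: 5.52
tool_pos: [0.496, -0.1097, 0.0607]
tool_rot: [-3.136, -0.002, 1.514]
contact_force: [-0.4, 0.5, -0.2]
opening: 0.0005
t 5.53 rig mm [ 57.1 -77.4] tip z 41.7 F rig [-0.5  0.5] -0.2 yaw 0.004
shift cm [-2.85 -1.72 -0.33] rot None
shift cm [-3.25 -2.53 -0.33] rot None
```

```bash

python3 -m crank '[[-0.9,-0.6,-0.2,0,0,0,0],[-1.8,-1.1,-0.2,0,0,0,0],[-2.6,-1.6,-0.2,0,0,0,0],[-2.7,-1.6,-0.2,0,0,0,0]]'; python3 -c "
from h import *
st();"
python3 -m crank '[[-0.2,-0.3,0,0,0,0,0],[-0.4,-0.6,0,0,0,0,0],[-0.5,-0.8,0,0,0,0,0]]'; python3 -c "
from h import *
st();"
python3 -m crank '[[-0.1,-0.2,0,0,0,0,0],[-0.2,-0.4,0,0,0,0,0]]'; python3 -c "
from h import *
st();goto(17,-117,45)"

```

```text
time: 6.02
tool_pos: [0.4796, -0.1371, 0.0651]
tool_rot: [3.141, -0.0, 1.512]
contact_force: [0.3, 1.5, 0.2]
opening: 0.0005
t 6.03 rig mm [  42.5 -105.7] tip z 46.1 F rig [0.2 1.5] 0.2 yaw 0.003
time: 6.4
tool_pos: [0.4718, -0.141, 0.0648]
tool_rot: [3.141, 0.0, 1.514]
contact_force: [0.7, 0.6, 0.1]
opening: 0.0003
t 6.4 rig mm [  34.9 -110.1] tip z 45.8 F rig [0.7 0.6] 0.1 yaw 0.004
time: 6.65
tool_pos: [0.4676, -0.1427, 0.0647]
tool_rot: [3.141, -0.0, 1.514]
contact_force: [0.0, -0.2, 1.0]
opening: 0.0005
t 6.65 rig mm [  30.8 -112.1] tip z 45.7 F rig [ 0.  -0.2] 1.0 yaw 0.004
shift cm [-0.49 -1.39  0.07] rot None
```

```bash

python3 -m crank '[[-0.2,-0.5,0,0,0,0,0],[-0.4,-1.0,0,0,0,0,0],[-0.5,-1.4,0,0,0,0,0]]'; python3 -c "
from h import *
st()"
python3 -m crank '[[-0.1,-0.4,0,0,0,0,0],[-0.2,-0.8,0,0,0,0,0],[-0.3,-1.2,0,0,0,0,0]]'; python3 - <<'E'
from h import *
import cv2
st()
a=read_camera("scene")["frame"][185:275,275:375,::-1]; cv2.imwrite("pics/s3.png",cv2.resize(a,None,fx=6,fy=6,interpolation=cv2.INTER_CUBIC))
E
```

```text
time: 7.02
tool_pos: [0.4532, -0.1471, 0.0648]
tool_rot: [3.141, 0.0, 1.514]
contact_force: [0.9, 1.2, 1.8]
opening: 0.0008
t 7.03 rig mm [  16.7 -117.3] tip z 45.8 F rig [0.9 1.3] 1.8 yaw 0.004
time: 7.4
tool_pos: [0.4411, -0.1494, 0.0648]
tool_rot: [3.141, 0.0, 1.514]
contact_force: [0.5, 1.1, 0.5]
opening: 0.0005
t 7.4 rig mm [   4.8 -120.3] tip z 45.8 F rig [0.4 1.1] 0.5 yaw 0.004
```

View pics/s3.png

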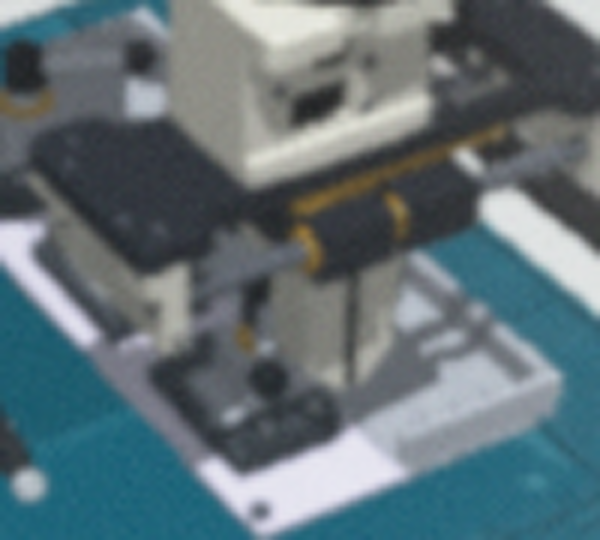

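The ball at (268,377) is now pointing right and a little forward, so the lever is following. I continue toward its stop.

```bash

python3 -m crank '[[0,-0.3,0,0,0,0,0],[0.05,-0.6,0,0,0,0,0]]'; python3 -c "
from h import *
st()"
python3 -m crank '[[0.1,-0.25,0,0,0,0,0],[0.2,-0.4,0,0,0,0,0]]'; python3 -c "
from h import *
st()"
python3 -m crank '[[0.1,-0.15,0,0,0,0,0],[0.2,-0.3,0,0,0,0,0]]'; python3 -c "
from h import *
st()"

```

```text
time: 7.7
tool_pos: [0.4353, -0.1484, 0.0647]
tool_rot: [3.141, 0.0, 1.514]
contact_force: [2.3, -0.4, 0.3]
opening: 0.0002
t 7.7 rig mm [  -1.1 -119.7] tip z 45.7 F rig [ 2.3 -0.3] 0.3 yaw 0.004
time: 7.95
tool_pos: [0.4325, -0.1469, 0.0651]
tool_rot: [3.139, 0.002, 1.514]
contact_force: [5.1, -4.6, -0.1]
opening: 0.0004
t 7.95 rig mm [  -3.9 -118.4] tip z 46.1 F rig [ 5.4 -4.3] -0.1 yaw 0.004
time: 8.2
tool_pos: [0.4315, -0.1461, 0.0657]
tool_rot: [3.134, 0.004, 1.514]
contact_force: [8.0, -8.8, 0.6]
opening: 0.0001
t 8.2 rig mm [  -5.  -117.6] tip z 46.7 F rig [ 8.5 -8.3] 0.6 yaw 0.004
```

It stops with about 12 N along (0.7,−0.7), so the right screw is home at about 1.8. I back off, lift, and move to the left lever.

```bash

python3 -m crank '[[-0.4,0.5,0,0,0,0,0],[-0.4,1.5,0,0,0,0,0],[-0.4,1.5,-3,0,0,0,0],[-0.4,1.5,-6,0,0,0,0],[-0.4,1.5,-6,0,0,0,0]]'; python3 - <<'E'
from h import *
import cv2
st();goto(60,98,105)
a=read_camera("scene")["frame"][185:275,275:375,::-1]; cv2.imwrite("pics/s4.png",cv2.resize(a,None,fx=6,fy=6,interpolation=cv2.INTER_CUBIC))
E
```

```text
time: 8.82
tool_pos: [0.4442, -0.1489, 0.126]
tool_rot: [3.139, 0.001, 1.514]
contact_force: [0.2, 0.4, 0.2]
opening: 0.0
t 8.82 rig mm [   7.8 -119.6] tip z 107.0 F rig [0.2 0.4] 0.2 yaw 0.004
shift cm [21.74  5.31  0.2 ] rot None
```

View pics/s4.png

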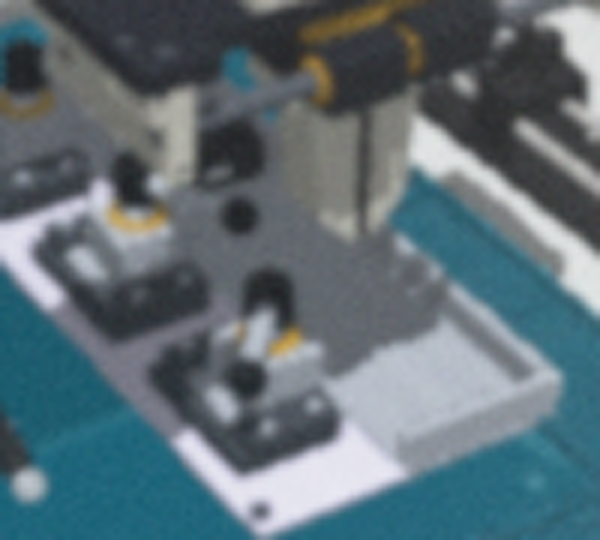

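The right lever's ball is now at (245,380), pointing forward and right: home. On to the left one.

```bash

python3 -m crank '[[5,2,0,0,0,0,0],[10,5.4,0,0,0,0,0],[15,5.4,0,0,0,0,0],[20,5.4,0,0,0,0,0],[21.7,5.4,0,0,0,0,0]]'; python3 -m crank '[[0,0,2,0,0,0,0],[0,0,4,0,0,0,0],[0,0,6,0,0,0,0],[0,0,6,0,0,0,0]]'; python3 -c "
from h import *
st();goto(42,70,45)"
```

```text
time: 9.5
tool_pos: [0.5084, 0.0673, 0.1231]
tool_rot: [-3.138, -0.0, 1.517]
contact_force: [0.2, -0.7, -0.4]
opening: 0.0006
time: 10.0
tool_pos: [0.508, 0.0642, 0.0627]
tool_rot: [-3.137, 0.0, 1.513]
contact_force: [-0.5, 0.1, 0.6]
opening: 0.0003
t 10.0 rig mm [58.5 96.9] tip z 43.7 F rig [-0.5  0. ] 0.6 yaw 0.003
shift cm [-2.69 -1.66 -0.12] rot None
```

```bash

python3 -m crank '[[-0.9,-0.6,-0.1,0,0,0,0],[-1.8,-1.1,-0.1,0,0,0,0],[-2.6,-1.6,-0.1,0,0,0,0],[-2.7,-1.7,-0.1,0,0,0,0]]'; python3 -c "
from h import *
st();"
python3 -m crank '[[-0.2,-0.3,0,0,0,0,0],[-0.4,-0.6,0,0,0,0,0],[-0.5,-0.8,0,0,0,0,0]]'; python3 -c "
from h import *
st();"
python3 -m crank '[[-0.1,-0.2,0,0,0,0,0],[-0.2,-0.4,0,0,0,0,0]]'; python3 -c "
from h import *
st();goto(17,59,45)"

```

```text
time: 10.5
tool_pos: [0.4909, 0.038, 0.0662]
tool_rot: [3.141, -0.0, 1.513]
contact_force: [0.8, 0.8, 0.4]
opening: 0.0003
t 10.5 rig mm [43.  69.8] tip z 47.2 F rig [0.7 0.9] 0.4 yaw 0.003
time: 10.88
tool_pos: [0.4826, 0.0342, 0.0657]
tool_rot: [-3.142, -0.0, 1.514]
contact_force: [1.6, -0.1, 0.4]
opening: 0.0008
t 10.88 rig mm [35.  65.5] tip z 46.7 F rig [ 1.6 -0.1] 0.4 yaw 0.004
time: 11.12
tool_pos: [0.4786, 0.0325, 0.0657]
tool_rot: [-3.141, -0.0, 1.514]
contact_force: [1.1, 0.0, 0.3]
opening: 0.0005
t 11.12 rig mm [31.  63.5] tip z 46.7 F rig [1.1 0.1] 0.3 yaw 0.004
shift cm [-0.44 -1.41  0.17] rot None
```

```bash

python3 -m crank '[[-0.2,-0.5,0.1,0,0,0,0],[-0.4,-1.0,0.1,0,0,0,0],[-0.5,-1.4,0.1,0,0,0,0]]'; python3 -c "
from h import *
st()"
python3 -m crank '[[-0.1,-0.4,0,0,0,0,0],[-0.2,-0.8,0,0,0,0,0],[-0.3,-1.2,0,0,0,0,0]]'; python3 -c "
from h import *
st()"
python3 -m crank '[[0,-0.3,0,0,0,0,0],[0.05,-0.6,0,0,0,0,0]]'; python3 -c "
from h import *
st()"
python3 -m crank '[[0.1,-0.25,0,0,0,0,0],[0.2,-0.4,0,0,0,0,0]]'; python3 -c "
from h import *
st()"

```

```text
time: 11.5
tool_pos: [0.464, 0.0281, 0.0647]
tool_rot: [-3.141, -0.0, 1.514]
contact_force: [0.4, 0.1, 1.1]
opening: 0.0005
t 11.5 rig mm [16.8 58.3] tip z 45.7 F rig [0.4 0.2] 1.1 yaw 0.004
time: 11.88
tool_pos: [0.4522, 0.0258, 0.0648]
tool_rot: [3.141, -0.0, 1.514]
contact_force: [1.2, 0.3, 1.8]
opening: 0.0002
t 11.88 rig mm [ 5.1 55.2] tip z 45.8 F rig [1.2 0.4] 1.8 yaw 0.004
time: 12.12
tool_pos: [0.4463, 0.0267, 0.0647]
tool_rot: [3.141, -0.0, 1.514]
contact_force: [1.1, -0.5, -0.4]
opening: 0.0007
t 12.12 rig mm [-0.8 55.8] tip z 45.7 F rig [ 1.2 -0.5] -0.4 yaw 0.004
time: 12.38
tool_pos: [0.443, 0.0286, 0.0649]
tool_rot: [3.14, 0.001, 1.514]
contact_force: [3.3, -6.0, 1.0]
opening: 0.0005
t 12.38 rig mm [-4.2 57.4] tip z 45.9 F rig [ 3.7 -5.8] 1.0 yaw 0.004
```

```bash

python3 -m crank '[[0.1,-0.15,0,0,0,0,0],[0.2,-0.3,0,0,0,0,0]]'; python3 -c "
from h import *
st()"
python3 -m crank '[[-0.4,0.5,0,0,0,0,0],[-0.4,1.5,0,0,0,0,0],[-0.4,1.5,-3,0,0,0,0],[-0.4,1.5,-6,0,0,0,0],[-0.4,1.5,-6,0,0,0,0]]'; python3 - <<'E'
from h import *
import cv2
st();goto(-45,0,105)
a=read_camera("scene")["frame"][165:265,245:365,::-1]; cv2.imwrite("pics/s5.png",cv2.resize(a,None,fx=6,fy=6,interpolation=cv2.INTER_CUBIC))
E
```

```text
time: 12.62
tool_pos: [0.4423, 0.0298, 0.0655]
tool_rot: [3.135, 0.002, 1.515]
contact_force: [7.6, -11.0, -0.1]
opening: 0.0005
t 12.62 rig mm [-4.9 58.6] tip z 46.5 F rig [  8.3 -10.5] -0.1 yaw 0.005
time: 13.25
tool_pos: [0.4554, 0.0265, 0.1262]
tool_rot: [3.139, -0.0, 1.514]
contact_force: [0.0, -1.0, -0.4]
opening: 0.0005
t 13.25 rig mm [ 8.3 56.2] tip z 107.2 F rig [ 0.1 -1. ] -0.4 yaw 0.004
shift cm [-5.59 -5.35  0.2 ] rot None
```

View pics/s5.png

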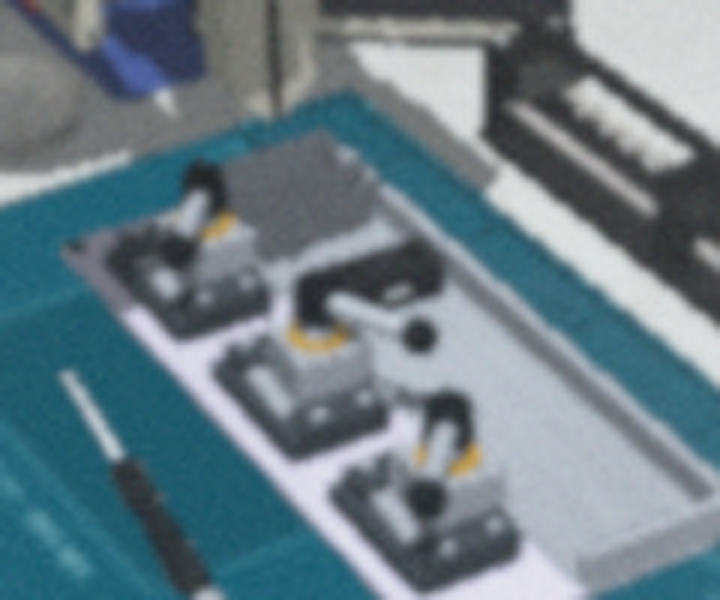

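All three tests agree. The left ball at (178,245) and right ball at (428,497) are home, and the middle one is bound at (420,333). Before pushing I check how far the adapter box sits from the middle lane.

```bash
python3 - <<'E'
from h import *
T=read_camera("top")
Ri=T["R"].T; cp=-Ri@T["t"]
for (x,y) in [(306,113),(350,126),(327,218),(284,207),(316,168)]:
    d=Ri@np.linalg.inv(T["intrinsics"])@np.array([230+x/6,185+y/6,1]); s=(.021-cp[2])/d[2]; w=cp+s*d
    print((RR.T@(w[:2]-RIG)*1000).round(1))
E
python3 -m crank '[[-2.5,-3,0,0,0,0,0],[-5.6,-6,0,0,0,0,0],[-5.6,-6,3,0,0,0,0],[-5.6,-6,6,0,0,0,0],[-5.6,-6,6,0,0,0,0]]'; python3 -c "
from h import *
st();goto(-52,0,28,np.pi/2+W);goto(-34,0,28)"
```

```text
[80.1 56.3]
[77.2 34.4]
[30.9 37.1]
[32.8 58.2]
[54.1 46.7]
time: 13.98
tool_pos: [0.3891, -0.0256, 0.0626]
tool_rot: [-3.135, -0.002, 1.513]
contact_force: [0.1, 0.3, 0.7]
opening: 0.0005
t 13.97 rig mm [-54.7   0. ] tip z 43.6 F rig [0.1 0.3] 0.7 yaw 0.004
shift cm [-0.01  0.28  1.56] rot [-0.4 -0.1  0.2]
shift cm [-0.01  2.08  1.55] rot None
```

The box's right edge is at y≈34 and the nut flange reaches 22, so they clear by 12 mm. I lower the tip and push.

```bash

python3 -m crank '[[0,0.2,0.8,0,0,0,0],[0,0.2,1.4,0,0,0,0],[0,0.2,1.4,0,0,0,0]]'; python3 -c "
from h import *
st()"
python3 -m crank '[[0,0.5,0,0,0,0,0],[0,1.0,0,0,0,0,0],[0,1.5,0,0,0,0,0],[0,2,0,0,0,0,0]]'; python3 -c "
from h import *
st()"
python3 -m crank '[[0,0.4,0,0,0,0,0],[0,0.8,0,0,0,0,0],[0,1.2,0,0,0,0,0]]'; python3 - <<'E'
from h import *
import cv2
st()
a=read_camera("scene")["frame"][165:265,245:365,::-1]; cv2.imwrite("pics/s6.png",cv2.resize(a,None,fx=6,fy=6,interpolation=cv2.INTER_CUBIC))
E
```

```text
time: 14.35
tool_pos: [0.3932, -0.0262, 0.0507]
tool_rot: [-3.141, -0.0, 1.514]
contact_force: [0.0, 0.4, 0.5]
opening: 0.0003
t 14.35 rig mm [-50.5  -0.3] tip z 31.7 F rig [0.  0.4] 0.5 yaw 0.004
time: 14.85
tool_pos: [0.4137, -0.0275, 0.0508]
tool_rot: [3.141, -0.0, 1.514]
contact_force: [-0.4, -0.1, 0.4]
opening: 0.0006
t 14.85 rig mm [-30.   -0.3] tip z 31.8 F rig [-0.4 -0.2] 0.4 yaw 0.004
time: 15.22
tool_pos: [0.4227, -0.0276, 0.0505]
tool_rot: [-3.136, -0.001, 1.514]
contact_force: [-9.4, 0.2, 9.9]
opening: 0.0004
t 15.22 rig mm [-21.1   0.1] tip z 31.5 F rig [-9.4 -0.4] 9.9 yaw 0.004
```

View pics/s6.png

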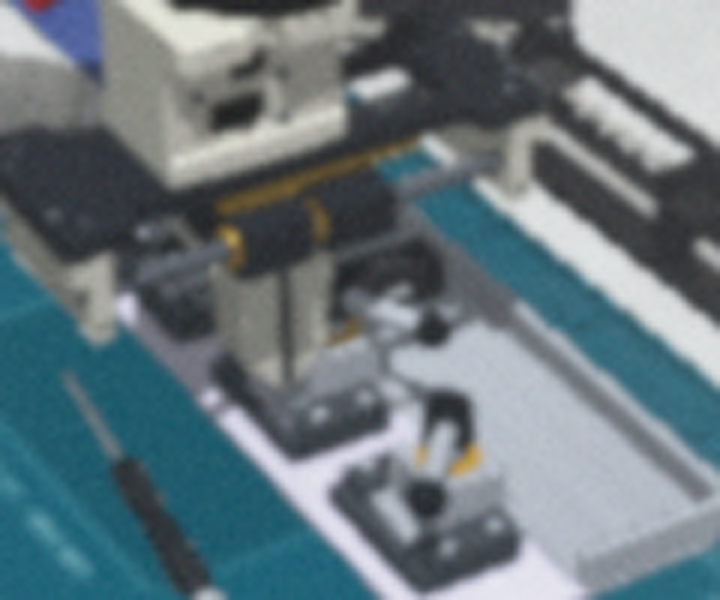

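The upward force of 10 N suggests the tip's chamfer is riding the block's top edge. I back off and go about 5 mm lower, which still clears the caps (≤ 24 mm).

```bash

python3 -m crank '[[0,-0.8,0,0,0,0,0],[0,-1.4,0.2,0,0,0,0],[0,-1.4,0.5,0,0,0,0],[0,-1.4,0.5,0,0,0,0]]'; python3 -c "
from h import *
st()"
python3 -m crank '[[0,0.3,0,0,0,0,0],[0,0.6,0,0,0,0,0],[0,0.9,0,0,0,0,0],[0,0.9,0,0,0,0,0]]'; python3 -c "
from h import *
st()"
python3 -m crank '[[0,0.2,0,0,0,0,0],[0,0.4,0,0,0,0,0],[0,0.6,0,0,0,0,0]]'; python3 -c "
from h import *
st()"
```

```text
time: 15.78
tool_pos: [0.4113, -0.0274, 0.0455]
tool_rot: [-3.142, -0.0, 1.514]
contact_force: [-0.3, 0.1, -0.4]
opening: 0.0007
t 15.78 rig mm [-32.4  -0.3] tip z 26.5 F rig [-0.3  0.1] -0.4 yaw 0.004
time: 16.27
tool_pos: [0.4198, -0.0278, 0.0456]
tool_rot: [-3.141, -0.0, 1.514]
contact_force: [-2.9, -2.4, 1.8]
opening: 0.0004
t 16.27 rig mm [-23.9  -0.2] tip z 26.6 F rig [-2.7 -2.6] 1.8 yaw 0.004
time: 16.65
tool_pos: [0.4262, -0.0281, 0.0457]
tool_rot: [-3.141, -0.0, 1.514]
contact_force: [-3.2, -0.7, 1.8]
opening: 0.0005
t 16.65 rig mm [-17.6  -0.2] tip z 26.7 F rig [-3.1 -0.9] 1.8 yaw 0.004
```

```bash

python3 -m crank '[[0,0.4,0,0,0,0,0],[0,0.8,0,0,0,0,0],[0,1.2,0,0,0,0,0],[0,1.6,0,0,0,0,0],[0,2,0,0,0,0,0]]'; python3 - <<'E'
from h import *
import cv2
st()
a=read_camera("scene")["frame"][165:265,245:365,::-1]; cv2.imwrite("pics/s7.png",cv2.resize(a,None,fx=6,fy=6,interpolation=cv2.INTER_CUBIC))
E
```

```text
time: 17.27
tool_pos: [0.4464, -0.0293, 0.0457]
tool_rot: [-3.142, -0.0, 1.514]
contact_force: [-3.8, 1.0, 1.8]
opening: 0.0003
t 17.27 rig mm [ 2.7 -0.1] tip z 26.7 F rig [-3.8  0.8] 1.8 yaw 0.004
```

View pics/s7.png

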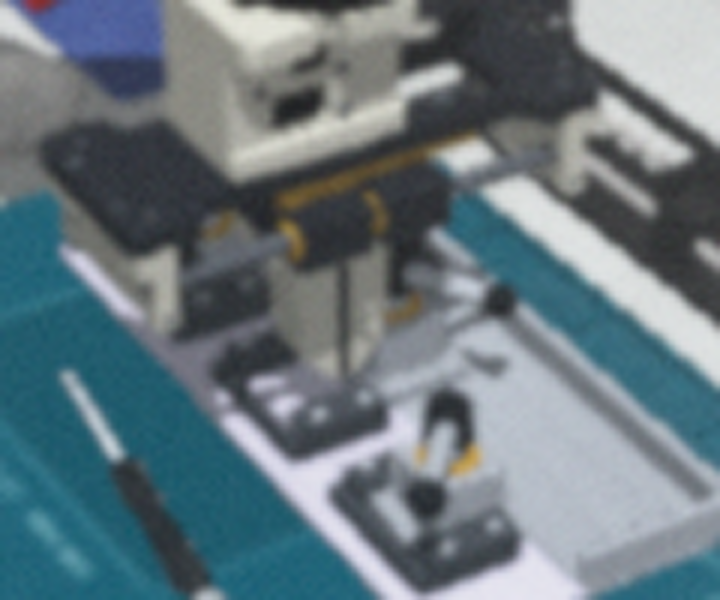

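```bash
cat >> h.py <<'E'
def back(c,u,v,z):
    Ri=c["R"].T; cp=-Ri@c["t"]; d=Ri@np.linalg.inv(c["intrinsics"])@np.array([u,v,1]); w=cp+(z-cp[2])/d[2]*d
    return (RR.T@(w[:2]-RIG)*1000).round(1)
E
python3 - <<'E'
from h import *
S=read_camera("scene")
print(back(S,245+420/6,165+333/6,.0554),back(S,245+500/6,165+298/6,.0554))
E
```

```text
[ 19.5 -38.1] [ 56.2 -34.6]
```

The ball has moved 36 mm, so the nut is at x≈34. I push about 14 mm more.

```bash

python3 -m crank '[[0,0.4,0,0,0,0,0],[0,0.8,0,0,0,0,0],[0,1.2,0,0,0,0,0],[0,1.4,0,0,0,0,0]]'; python3 -c "
from h import *
st()"
python3 -m crank '[[0,-1,0,0,0,0,0],[0,-1.5,-2,0,0,0,0],[0,-5,-6,0,0,0,0],[3,-8,-10,0,0,0,0],[8,-12,-12,0,0,0,0]]'; python3 -m crank '[[6,-3,0,0,0,0,0],[12,-5,0,0,0,0,0],[16,-5,0,0,0,0,0],[16,-5,0,0,0,0,0]]';python3 - <<'E'
from h import *
import cv2
st()
a=read_camera("scene")["frame"][165:265,245:365,::-1]; cv2.imwrite("pics/s8.png",cv2.resize(a,None,fx=6,fy=6,interpolation=cv2.INTER_CUBIC))
a=read_camera("top")["frame"][185:275,230:362,::-1]; cv2.imwrite("pics/t8.png",cv2.resize(a,None,fx=6,fy=6,interpolation=cv2.INTER_CUBIC))
E
```

```text
time: 17.88
tool_pos: [0.4605, -0.0301, 0.0457]
tool_rot: [3.141, -0.0, 1.514]
contact_force: [-4.6, 0.1, 2.5]
opening: 0.0004
t 17.88 rig mm [16.8 -0.1] tip z 26.7 F rig [-4.6 -0.2] 2.5 yaw 0.004
time: 18.5
tool_pos: [0.3481, 0.0531, 0.1663]
tool_rot: [3.136, -0.0, 1.511]
contact_force: [0.3, 1.1, -0.1]
opening: 0.0008
time: 19.0
tool_pos: [0.3064, 0.218, 0.1646]
tool_rot: [3.139, -0.002, 1.519]
contact_force: [-0.5, -1.2, -0.2]
opening: 0.0005
t 19.0 rig mm [-152.1  238.2] tip z 145.6 F rig [-0.4 -1.2] -0.2 yaw 0.009
```

View pics/s8.png

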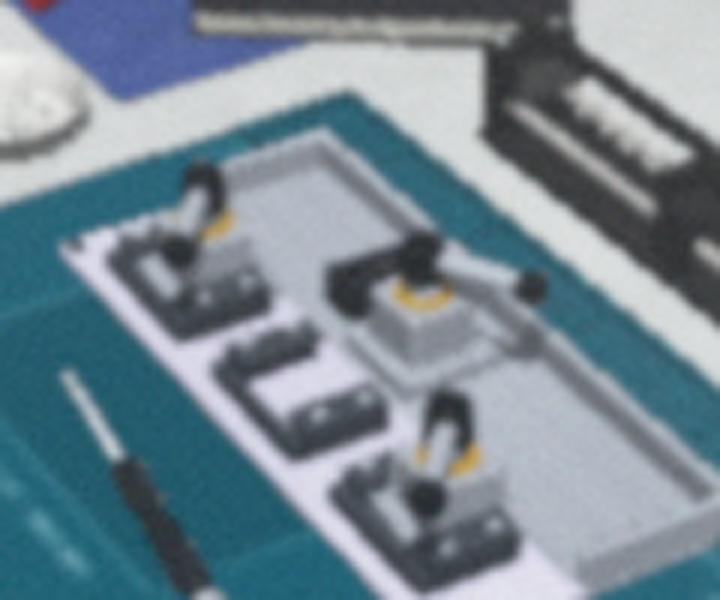

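View pics/t8.png

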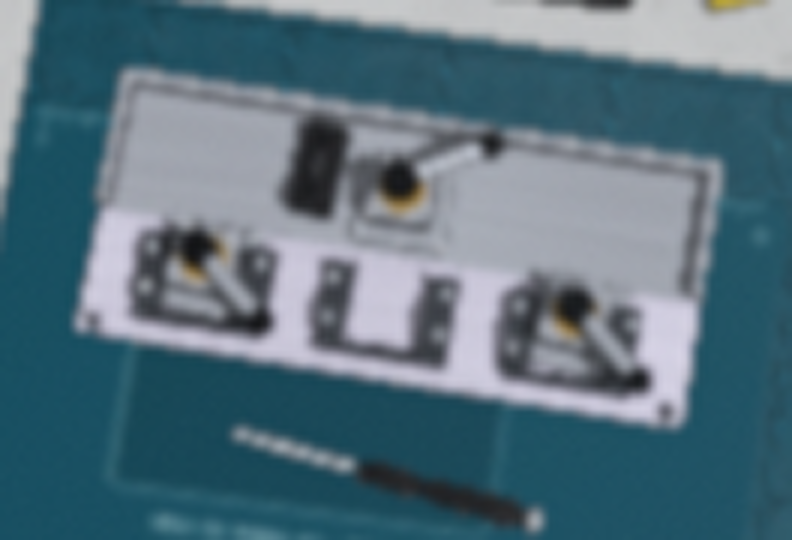

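```bash
python3 - <<'E'
from h import *
T=read_camera("top");S=read_camera("scene")
t=lambda x,y,z:back(T,230+x/6,185+y/6,z); s=lambda x,y,z:back(S,245+x/6,165+y/6,z)
print("hub b",t(400,180,.0624),s(421,246,.0624))
for n,h,b in(("b",(400,180),(492,144)),("L",(199,246),(259,322)),("R",(575,307),(637,381))):
    H=t(*h,.0624);B=t(*b,.0554);d=B-H;print(n,H,B,"turn",(-np.arctan2(d[1],d[0])-.4).round(2))
st()
E
```

```text
hub b [44.2  2.5] [44.   0.7]
b [44.2  2.5] [ 69.9 -35.9] turn 0.58
L [-1.6 87.7] [-30.6  55. ] turn 1.9
R [ -1.6 -86.3] [ -29.4 -119.5] turn 1.87
t 19.2 rig mm [-151.7  234.9] tip z 145.3 F rig [0.3 0.4] -0.9 yaw 0.003
```

The nut is at x≈44 mm (band 36–66) and lies flat. The outer screws are home in their nests, and the robot is clear of everything.

```bash
python3 -c "
from h import *
robot.hand_in()"
```

```text
the job is handed in; nothing more can be done
```

I tested all three screws and handed the job in at about 19 s. The hand-in gives no verdict, so the results below are from my own checks.

- **Middle screw:** it bound at about 0.65 rad with only about 9 N on the finger, so it is the damaged one. I pushed its nut straight back into the reject tray. Its centre is about 44 mm behind the row of nests (36–66 needed), it looks flat in the pictures, and its screw reads about 0.6 rad.
- **Left and right screws:** both ran freely to their stops, with at most about 13 N at the stop. They read about 1.9 rad in the pictures, and their nuts are still in their nests.
- **Bystanders:** the adapter box and screwdriver show no shift in the last pictures. I did not measure the dish, reel and jar again, but the arm did not work near them.
- **Robot:** it was clear of everything, with no force above the noise.

**What disagreed:**
- The first push on the nut was too high: the fingertips were pressed upward by about 10 N. I backed off, lowered them 5 mm and pushed again at 3–5 N.
- The turns measured from the pictures are good to about 0.1 rad. The bind read 0.58 there against the nominal 0.65, and the sound screws 1.9 against 1.8.

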